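# Gather the spilled stone sample and hold the bulldog clip open over its card

## Robot

A 6-joint arm with a two-finger parallel gripper is mounted at the origin on a cart in front of the work surface, level with it; the furniture and walls round the work are solid. World frame = base frame: x ahead of the robot, y to its left, z up, the work surface at z = 0. Lengths are in m, angles in degrees, forces in N, time in s.
With the tool pointing down it reaches from about 0.325 to 0.85 m from the base axis. Payload 15.5 kg.
Tool frame: the origin (TCP) lies midway between the tips of the shut fingers; the grasp point (between the pads) lies 19 mm behind it; y points along the fingers, x is the direction in which the jaws open and shut, and the axes are right-handed (so a half turn about y gives the same grasp; the last joint's range is limited). The gripper opens to 91 mm and grips with 3 to 60 N. Pads are 32 mm wide; open, the fingers measure 118 mm over their backs; the gripper's body (76 mm by 178 mm) begins 60 mm behind the grasp point.
Start: joints at [-70.904, 28.281, 77.091, -0, 74.628, -5.472], TCP at [0.26, -0.568, 0.214] pointing down, gripper open.
Joint ranges: [-166.48, 166.48], [-47.26, 123.95], [12.59, 153.08], [-70.14, 250.14], [6.76, 159.57], [-176.63, 176.63]. Speed limits (degrees/s): [108.29, 108.29, 147.25, 172.46, 172.46, 172.46].

## Interface

Orientations are given as a 3x3 rotation matrix whose columns are the frame's x, y, z axes.
In Python, from bench import ctrl gives the robot as it stands. The module is installed in compiled form; this text tells all that it offers. Calls block until the motion is done:
- ctrl.goto(position, orientation): joint-space move of the TCP to a pose.
- ctrl.move_l(position, vel=0.15, ori=None, contact_N=None): straight line of the TCP; ori=None keeps the orientation; vel is the mean speed in m/s. With contact_N (N) it stops when the force on the tool has changed by that much, and returns True; else False.
- ctrl.movej(angles): joint-space move.
- ctrl.command_gripper(opening): opening from 0.0 (shut) to 1.0 (fully open); the grip force is fixed at half the most; returns when the fingers have stopped.
- ctrl.sleep(seconds).
- ctrl.ik(position, orientation): joint angles nearest the present ones, or None.
- ctrl.read_camera(name): name is "scene" or "top" or "wrist"; returns the picture (400x640x3 uint8, blue, green, red); there is no depth.
- ctrl.camera_params(name): a dict with "fx", "fy", "cx", "cy" (pixels), "pose" (4x4, takes a point from camera to world coordinates); the wrist camera has in their place "T_tool_cam" (4x4, takes a point from camera to tool coordinates, whose origin is the TCP and whose axes are the tool frame's). Camera axes: x right, y up, looking along -z (the intrinsics and any distortion apply to the point x, -y, -z); pixel columns grow to the right and rows downward; lengths in m; the calibration is good to about 2 mm. The wrist camera is an equidistant fisheye: a pixel r from the principal point sees the ray r / f radians off the axis. A picture is of the moment at which its call begins: read the wrist's pose just before it. camera_params takes no time and is no camera call.
A pose or a line that the arm cannot do raises ctrl.MotionError and nothing moves.
- ctrl.sign_off(): hands the job in, once; it reports no verdict.
Readings, each from a call of its own:
- ctrl.current_t(): time.
- ctrl.current_q(): joint angles.
- ctrl.current_dq(): joint speeds.
- ctrl.current_effort(): joint torques, N m.
- ctrl.current_tool_pos(): TCP position.
- ctrl.current_eef_rot(): TCP orientation.
- ctrl.current_contact_force(): force on the tool from outside, world axes, zero at the start.
- ctrl.current_wrist_torque(): the same for the moment, N m.
- ctrl.current_grip_width(): opening from 0.0 (shut) to 1.0 (fully open).
Only numpy, scipy, OpenCV 4.12 (cv2) and the standard library are available. Lean on these libraries where they do the work, as an engineer would, in place of code of your own. Each camera call takes 0.05 s, during which the arm holds its last target. There are 200 camera calls.

## Task

With the brush, sweep the three spilled stones into the scoop pan, right inside its mouth, then lay the brush flat on the bench, clear of the pan. Then squeeze the bulldog clip that is parked on the pan's back wall, take it off, and bring it mouth down over the middle of the top edge of the sample card standing in that wall: finish while holding the clip squeezed wide open there, the card edge well between the two jaws and neither jaw pressing on it, so that I can slip the result slip in. Do not pick the stones up, do not shove the card, and leave the other things on the bench where they are.

Things in the scene. Friction and masses are not known exactly. Their poses are not given: they have to be found in the camera images.
- pan: Aluminium scoop pan, fixed, 150 mm deep (x), 200 mm wide (y). Origin under the middle of its floor; x points from the open mouth (edge at x = -75 mm, bevelled lip up to the 2 mm floor) to the back wall (centre plane x = +75 mm, 4 mm thick, 45 mm high). Side walls 45 mm high behind x = -15 mm, sloping to nothing at x = -47 mm; before that the floor is open at the sides. Low bar handle behind.
- card: Stiff white ruled sample card, 2.6 mm thick, 80 mm wide, standing upright in the left or right half of the pan's back wall, in the wall's plane, its top 105 mm above the bench. Fixed. Origin on the bench under its middle; x is the card's normal (same way as the pan's x), y along its width, z up.
- card_top (a point): Middle of the card's top edge, 105 mm above the bench.
- clip: Steel bulldog clip, 70 g, 44 mm wide (y), 61 mm high, parked mouth down on the other half of the back wall, jaws about 12 mm down over it. Origin on the spring axis, 26 mm above the jaw lips; z up to the levers, x the way the jaws part (as the pan's x). A coil of 3.4 mm radius round the origin closes the throat.
- clip_levers (a point): Point 34 mm above the clip's origin, midway between the two lever curls (3 mm radius, 30 mm long along the clip's y). The curls measure 44 mm over their outsides when parked and 25 mm squeezed to the stop. Squeezing takes about 7 N on each at first, 10 N at the stop; let go, the clip snaps shut.
- jaw_r (a joint): Turn of the jaw on the clip's +x side, rad: 0 lips touching, about 0.07 parked on the wall, 0.30 fully open (stop). Each jaw's lip is 26 mm below the hinge, so the lips part by 52 mm per rad. Both jaws move alike.
- jaw_l (a joint): The same for the jaw on the clip's -x side.
- chip_a: Angular grey crushed stone, about 27 mm across and 20 mm high, 25 g, lying on the bench 30 to 85 mm in front of the pan's mouth. Origin under its middle as it first lies.
- chip_b: The same, about 25 mm across and 22 mm high.
- chip_c: The same, about 24 mm across and 18 mm high.
- brush: Flat dusting brush lying flat, 70 g, 191 mm long (its y), 14 mm thick, stiff. Origin under its middle, z up at the start. Bristles and ferrule at y = -95 to -21 mm, 44 mm wide; the wooden handle narrows from 39 mm width at y = -20 mm to 22 mm at y = +58 mm and stays so to the end at +96 mm.
- tin: Lidded sample tin, 66 mm across, 40 mm high: bystander.
- calculator: Calculator, 124 x 68 x 15 mm: bystander.
- funnel: Funnel standing spout up, 69 mm across, 75 mm high, behind the work: bystander.

How it is judged (in metres and radians):
On the way, in this order (a step that is already met when the one before it is completed fails the run):
1. the three stones lie inside the pan, swept there by the brush, which is still in the fingers (x of chip_a in the frame of pan between -0.062 and 0.075 m and y of chip_a in the frame of pan between -0.1 and 0.1 m and z of each of chip_a, chip_b, chip_c in the frame of pan below 0.03 m and x of chip_b in the frame of pan between -0.062 and 0.075 m and y of chip_b in the frame of pan between -0.1 and 0.1 m and x of chip_c in the frame of pan between -0.062 and 0.075 m and y of chip_c in the frame of pan between -0.1 and 0.1 m and contact force between the fingers and brush above 1 N), for 0.1 s.
2. the brush lies flat on the bench, let go, clear of the pan (height (world z) of brush below 0.018 m and contact force between the fingers and brush below 0.2 N and linear speed of brush below 0.05 m/s and (x of brush in the frame of pan below -0.1 m or x of brush in the frame of pan above 0.13 m or y of brush in the frame of pan above 0.13 m or y of brush in the frame of pan below -0.13 m)), for 0.1 s.
3. the clip is squeezed open and lifted off the wall (value of joint each of jaw_r, jaw_l above 0.17 rad and height (world z) of clip above 0.085 m and contact force between the fingers and clip above 2 N and contact force between clip and pan below 0.3 N), for 0.2 s.
At the end, for the whole second after the job is handed in: Stones in the pan, middles 13 mm or more behind the mouth; brush flat on the bench, let go, off the pan; clip held, each jaw over 0.17 rad, card edge 7 mm or more above the lips, within 5 mm of mid-gap and 18 mm of the card's middle; clip square within 0.17, still, off card and pan (x of chip_a in the frame of pan between -0.062 and 0.075 m and y of chip_a in the frame of pan between -0.1 and 0.1 m and z of each of chip_a, chip_b, chip_c in the frame of pan below 0.03 m and x of chip_b in the frame of pan between -0.062 and 0.075 m and y of chip_b in the frame of pan between -0.1 and 0.1 m and x of chip_c in the frame of pan between -0.062 and 0.075 m and y of chip_c in the frame of pan between -0.1 and 0.1 m and height (world z) of brush below 0.018 m and angle between each of brush, clip's own z axis and vertical below 0.2 rad and contact force between the fingers and brush below 0.2 N and contact force between brush and pan below 0.1 N and value of joint each of jaw_r, jaw_l above 0.17 rad and contact force between the fingers and clip above 2 N and contact force between clip and card below 0.5 N and contact force between clip and pan below 0.3 N and z of card_top in the frame of clip between -0.019 and 0 m and x of card_top in the frame of clip between -0.005 and 0.005 m and y of card_top in the frame of clip between -0.018 and 0.018 m and angle between the x axis of clip and the x axis of card, either way round below 0.17 rad and linear speed of clip below 0.02 m/s); the arm keeps its last pose, push and grip.
It fails at once if a stone is picked up or flung (height (world z) of any of chip_a, chip_b, chip_c above 0.05 m).
It fails at once if the card is shoved with more than 10 N (contact force between any of the arm, the fingers, clip, brush and card above 10 N).
It fails at once if a bystander is displaced by more than 30 mm (distance of any of tin, calculator, funnel from where it was at the start of the episode above 0.03 m).
It also fails if it takes over 56 s, if anything falls off the work surface, if the arm or the gripper's body presses on something with over 40 N, if the wrist force passes 120 N, or if a joint passes its speed limit or range.

## Working session

There is one attempt and no reset: what is moved stays moved. The work goes in short steps, each a Python script; the robot and the scene stay as the last script left them, time stands still between calls to the robot, and variables do not carry over. Pictures are saved under pics/ and viewed, about 8 in all and at most 12, crops included, and the job is handed in when it is done.

```bash
mkdir -p pics
cat > h.py <<'E'
import numpy as np, cv2
from bench import ctrl
def snap(n,f=None):
    im=ctrl.read_camera(n)
    if f: cv2.imwrite('pics/'+f,im)
    return im
def ray(n,u,v):
    p=ctrl.camera_params(n); d=np.array([(u-p['cx'])/p['fx'],-(v-p['cy'])/p['fy'],-1.])
    T=np.array(p['pose']); return T[:3,3],T[:3,:3]@d
def onz(n,u,v,z=0):
    o,d=ray(n,u,v); return o+d*(z-o[2])/d[2]
def proj(n,P):
    p=ctrl.camera_params(n);T=np.array(p['pose']);c=T[:3,:3].T@(np.array(P)-T[:3,3])
    return p['cx']+p['fx']*c[0]/-c[2], p['cy']-p['fy']*c[1]/-c[2]
def two(n1,a,n2,b):
    o1,d1=ray(n1,*a);o2,d2=ray(n2,*b)
    s=np.linalg.lstsq(np.c_[d1,-d2],o2-o1,rcond=None)[0]
    p,q=o1+s[0]*d1,o2+s[1]*d2; return (p+q)/2,np.linalg.norm(p-q)
def down(a): # tool pointing down, jaw axis x at yaw a (deg); find which axis is approach: z
    a=np.radians(a);c,s=np.cos(a),np.sin(a)
    return np.array([[c,s,0],[s,-c,0],[0,0,-1.]])
E
python3 - <<'E'
from h import *
a=snap('scene','s0.png');b=snap('top','t0.png')
for n in('scene','top'):
    p=ctrl.camera_params(n);print(n,p)
print(ctrl.camera_params('wrist'));print(ctrl.current_eef_rot(),ctrl.current_t())
E
```

```text
scene {'fx': 411.45383195480974, 'fy': 411.45383195480974, 'cx': 317.3125524769306, 'cy': 195.12923621283164, 'pose': array([[ 0.45661537,  0.42729512, -0.78033409, -0.15771746],
       [-0.88948055,  0.20144008, -0.41017832, -0.44404684],
       [-0.01807663,  0.88138571,  0.47205133,  0.56088771],
       [ 0.        ,  0.        ,  0.        ,  1.        ]])}
top {'fx': 378.171295003381, 'fy': 378.171295003381, 'cx': 320.43950646089695, 'cy': 199.47883664090156, 'pose': array([[ 2.85820955e-02,  9.87817601e-01, -1.52968792e-01,
         4.63060596e-01],
       [-9.99582280e-01,  2.89006306e-02, -1.41235513e-04,
        -3.81357169e-02],
       [ 4.28137961e-03,  1.52908930e-01,  9.88231010e-01,
         1.11714366e+00],
       [ 0.00000000e+00,  0.00000000e+00,  0.00000000e+00,
         1.00000000e+00]])}
{'fx': 309.70691628693146, 'fy': 309.70691628693146, 'cx': 320.6257109230229, 'cy': 206.28126049962668, 'T_tool_cam': array([[ 9.99999925e-01, -3.86415641e-04, -1.14795126e-05,
         5.33787631e-04],
       [ 8.55011145e-05,  2.50031301e-01, -9.68237750e-01,
        -1.69787920e-01],
       [ 3.77012448e-04,  9.68237677e-01,  2.50031316e-01,
         7.07599975e-02],
       [ 0.00000000e+00,  0.00000000e+00,  0.00000000e+00,
         1.00000000e+00]])}
[[ 4.15744003e-01 -2.97208586e-04  9.09481630e-01]
 [-9.09481150e-01  9.42301268e-04  4.15744091e-01]
 [-9.80568407e-04 -9.99999512e-01  1.21450494e-04]] 0.1
```

View pics/s0.png

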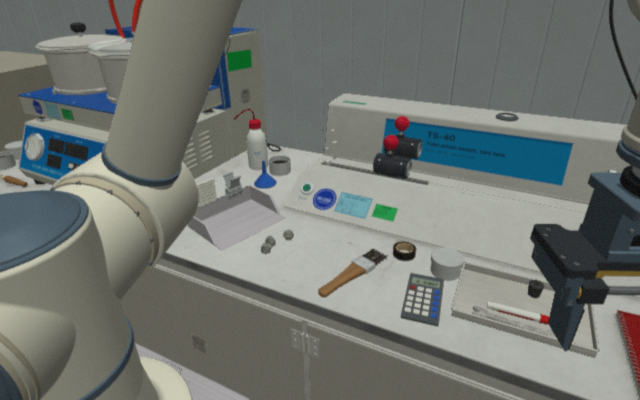

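View pics/t0.png

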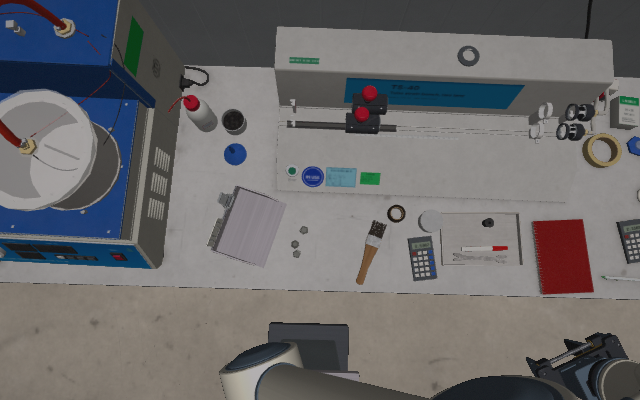

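Scene: pan at about (247,225) in top view, mouth to the right (−y); stones near (300,240); brush at (372,255) with bristles toward (378,225), handle end (362,283). Next, enlarged crops.

Run:
```python
import cv2,numpy as np
t=cv2.imread('pics/t0.png')[170:300,190:450]; s=cv2.imread('pics/s0.png')[165:305,170:420]
cv2.imwrite('pics/c0.png',cv2.resize(t,(780,390),interpolation=2)); cv2.imwrite('pics/c1.png',cv2.resize(s,(800,448),interpolation=2))
from h import *
print([onz('top',*p) .round(3) for p in [(285,203),(263,266),(372,255)]])
```

```text
[array([0.622, 0.067, 0.   ]), array([0.435, 0.123, 0.   ]), array([ 0.476, -0.193,  0.   ])]
```

View pics/c0.png

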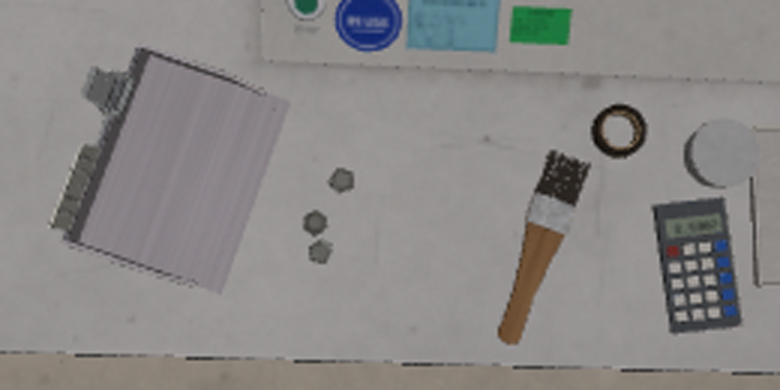

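View pics/c1.png

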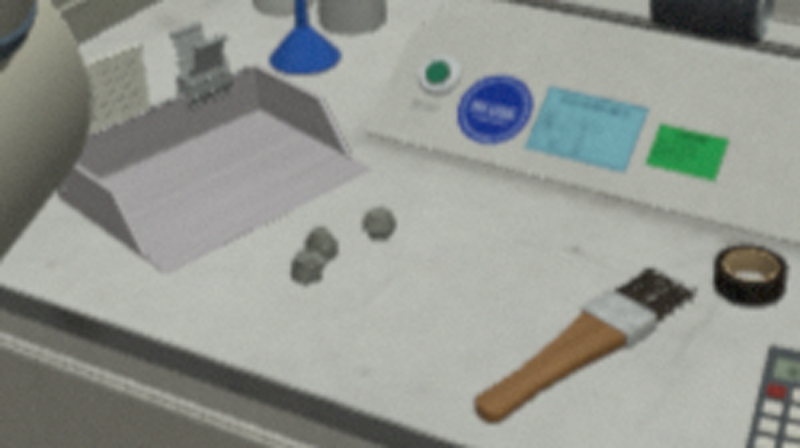

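Top-view crop (×3, offset 190,170): pan mouth corners (289,101),(221,293), wall-top corners (145,48),(68,241); clip at (105,90), card at (75,190) on the back wall; stones at (342,180),(315,222),(320,252); brush bristle end (571,155), handle end (510,343), nearly parallel to the mouth.

Run:
```python
import re
s=open('h.py').read()
i=s.index('def down'); s=s[:i]+'''def down(a):
    a=np.radians(a);c,s=np.cos(a),np.sin(a)
    return np.array([[c,0,-s],[s,0,c],[0,-1.,0]])
'''
open('h.py','w').write(s)
from h import *
T=lambda u,v,z=0: onz('top',190+(u+.5)/3-.5,170+(v+.5)/3-.5,z)
S=lambda u,v,z=0: onz('scene',170+(u+.5)/3.2-.5,165+(v+.5)/3.2-.5,z)
m1,m2=T(289,101),T(221,293); w1,w2=T(145,48,.045),T(68,241,.045)
sm1,sm2=S(368,170),S(165,271); sw1=S(252,68,.045)
print('mouth',m1,m2,np.linalg.norm(m1-m2),'scene',sm1,sm2,'wall',w1,w2,np.linalg.norm(w1-w2),sw1)
e=(m1-m2)+(w1-w2); ey=e/np.linalg.norm(e); ex=np.array([-ey[1],ey[0],0])
# mouth->back direction
if ex@(w1-m1)<0: ex=-ex
print('depth',ex@((w1+w2-m1-m2)/2),'pan x yaw',np.degrees(np.arctan2(ex[1],ex[0])))
for p in [(342,180),(315,222),(320,252)]: print('stone',T(*p,.01))
for p in [(379,223),(321,244),(307,267)]: print('stoneS',S(*p,.01))
tip,end=T(571,155,.007),T(510,343,.007); stip,send=S(672,282,.007),S(490,410,.007)
print('brush',tip,end,np.linalg.norm(tip-end),'scene',stip,send,np.linalg.norm(stip-send))
# segmented brush handle in top image
t=cv2.imread('pics/t0.png');h=cv2.cvtColor(t,cv2.COLOR_BGR2HSV)
m=cv2.inRange(h,(5,90,60),(25,255,255));m[:200]=0;m[295:]=0;m[:,:350]=0;m[:,400:]=0
n,l,st,c=cv2.connectedComponentsWithStats(m);k=1+st[1:,4].argmax();print('handle',st[k],c[k])
q=np.argwhere(l==k)[:,::-1].astype(np.float32);P=np.array([onz('top',*x,.010)[:2] for x in q]);mu=P.mean(0);d=np.linalg.svd(P-mu)[2][0];a=(P-mu)@d
print('handle mean',mu,'dir',d,'range',mu+d*a.min(),mu+d*a.max(),np.ptp(a))
```

```text
mouth [0.6213476  0.06439403 0.        ] [0.43163485 0.12223779 0.        ] 0.19833514804841068 scene [0.62079775 0.06340842 0.        ] [0.43527658 0.12395568 0.        ] wall [0.66233856 0.20069358 0.045     ] [0.47668404 0.26127826 0.045     ] 0.19528979816835537 [0.66151942 0.20319119 0.045     ]
depth 0.14423453980796686 pan x yaw 72.489506464317
stone [0.543663   0.00852127 0.01      ]
stone [0.50222278 0.03324749 0.01      ]
stone [0.47358329 0.02729872 0.01      ]
stoneS [0.54451749 0.00691981 0.01      ]
stoneS [0.50200612 0.03127556 0.01      ]
stoneS [0.4731717  0.02449404 0.01      ]
brush [ 0.57490513 -0.21524205  0.007     ] [ 0.39262214 -0.15763079  0.007     ] 0.19117046742395286 scene [ 0.57332975 -0.21521215  0.007     ] [ 0.3990287  -0.15912941  0.007     ] 0.18310141771774022
handle [356 244  22  40 328] [365.76219512 262.31097561]
handle mean [ 0.45475643 -0.17418857] dir [-0.94725615  0.32047745] range [ 0.50244789 -0.19032363] [ 0.39498294 -0.15396589] 0.11344867308913473
```

```bash
cat >> h.py <<'E'
EX=np.array([.301,.954,0]);EX/=np.linalg.norm(EX);U=np.array([EX[1],-EX[0],0])
uv=lambda u,v,z: u*U+v*EX+np.array([0,0,z])
E
python3 - <<'E'
from h import *
g=np.array([.4285,-.167,0])
for a in(72.5,-107.5):
    for p in (g+[0,0,.1],g+[0,0,.003],uv(.397,.251,.01),[.62,.22,.13],[.62,.22,.074],[.52,.25,.13]):
        q=ctrl.ik(np.array(p),down(a));print(a,p,None if q is None else np.round(q,0))
A=min((72.5,-107.5),key=lambda a:abs(ctrl.ik(g+[0,0,.1],down(a))[5]) if ctrl.ik(g+[0,0,.1],down(a)) is not None else 999)
print(A,'tcp uv',g@U,g@EX)
ctrl.command_gripper(.7)
ctrl.goto(g+[0,0,.1],down(A));print(ctrl.current_t())
ctrl.move_l(g+[0,0,.02],vel=.15)
print(ctrl.move_l(g+[0,0,.003],vel=.03,contact_N=6),ctrl.current_tool_pos())
ctrl.command_gripper(0);print(ctrl.current_grip_width()*91,ctrl.current_t(),ctrl.current_contact_force())
ctrl.move_l(g+[0,0,.012],vel=.05)
snap('scene','s1.png')
cv2.imwrite('pics/s1c.png',cv2.resize(cv2.imread('pics/s1.png')[165:325,170:470],(750,400)))
E
```

```text
72.5 [ 0.4285 -0.167   0.1   ] [ -29.   25.  107.   -0.   48. -101.]
72.5 [ 0.4285 -0.167   0.003 ] [ -29.   35.  112.   -0.   33. -101.]
72.5 [0.45412622 0.11991402 0.01      ] [  8.  35. 110.  -0.  35. -65.]
72.5 [0.62, 0.22, 0.13] [ 14.  36.  77.  -0.  67. -58.]
72.5 [0.62, 0.22, 0.074] [ 14.  39.  80.  -0.  61. -58.]
72.5 [0.52, 0.25, 0.13] [ 20.  30.  90.  -0.  61. -53.]
-107.5 [ 0.4285 -0.167   0.1   ] [-29.  25. 107.  -0.  48.  79.]
-107.5 [ 0.4285 -0.167   0.003 ] [-29.  35. 112.  -0.  33.  79.]
-107.5 [0.45412622 0.11991402 0.01      ] [  8.  35. 110.  -0.  35. 115.]
-107.5 [0.62, 0.22, 0.13] [ 14.  36.  77.  -0.  67. 122.]
-107.5 [0.62, 0.22, 0.074] [ 14.  39.  80.  -0.  61. 122.]
-107.5 [0.52, 0.25, 0.13] [ 20.  30.  90.  -0.  61. 127.]
-107.5 tcp uv 0.4588915168695204 -0.030328629134708664
2.35
False [ 0.42848602 -0.16695808  0.00295942]
20.85356511768083 4.4833 [-0.44955088 -0.38263784  0.71230895]
```

View pics/s1c.png

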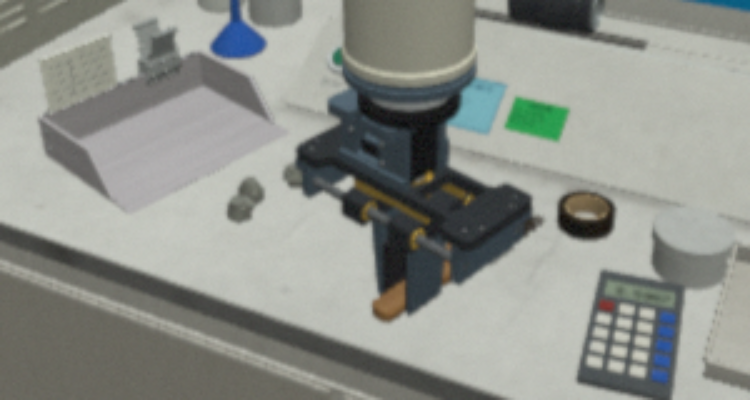

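The brush is gripped (21 mm); scene unchanged otherwise. Sweep.

Run:
```python
from h import *
z=.0075
ctrl.move_l(uv(.397,-.02,z),vel=.12)
ctrl.move_l(uv(.397,.12,z),vel=.15)
print(ctrl.move_l(uv(.397,.251,z),vel=.06,contact_N=12),ctrl.current_tool_pos(),ctrl.current_contact_force(),ctrl.current_t(),ctrl.current_grip_width()*91)
ctrl.sleep(.15)
s=snap('scene','s2.png');t=snap('top','t2.png')
c=np.vstack([cv2.resize(s[165:285,170:410],(560,280)),cv2.resize(t[170:300,190:450],(560,280))])
cv2.imwrite('pics/c2.png',c)
```

```text
False [0.45409606 0.11978299 0.00750911] [-0.36515283 -0.20165847 -0.93863773] 8.9583 20.671994305862555
```

View pics/c2.png

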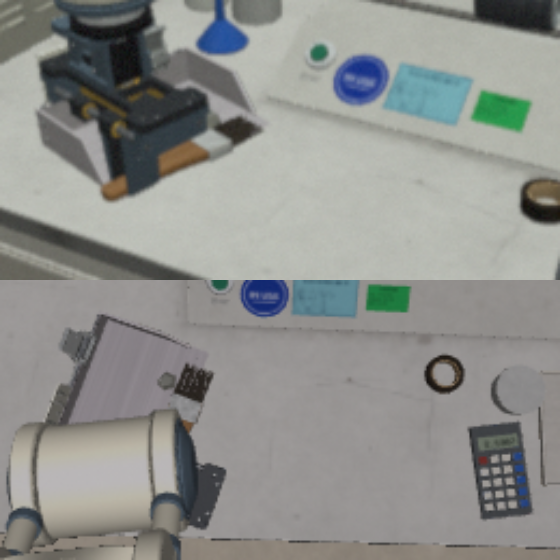

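Stone 1 sits in the pan ahead of the bristles; the others are hidden by the gripper. Back off, still holding the brush, and check.

Run:
```python
from h import *
ctrl.move_l(uv(.397,.23,.0085),vel=.08)
ctrl.move_l(uv(.43,.03,.012),vel=.2)
s=snap('scene','s3.png');t=snap('top','t3.png');print(ctrl.current_t())
c=np.vstack([cv2.resize(s[165:285,170:410],(600,300)),cv2.resize(t[170:300,190:450],(600,300))])
cv2.imwrite('pics/c3.png',c)
```

```text
10.8917
```

View pics/c3.png

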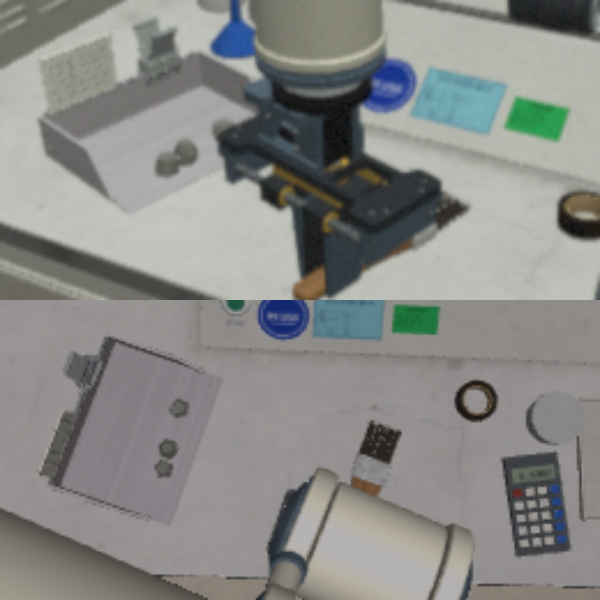

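All three stones lie in the pan (top crop (179,407),(168,448),(164,468)). Put the brush down and look at clip and card with the wrist camera.

Run:
```python
from h import *
T=lambda u,v,z=0: onz('top',190+u/2.308,170+(v-300)/2.308,z)
for p in [(179,407),(168,448),(164,468)]:
    P=T(*p,.012);print('stone pan x',P@EX-.323,'u',P@U-.475)
C=lambda u,v,z=0: onz('top',190+(u+.5)/3-.5,170+(v+.5)/3-.5,z)
P=C(105,88,.09);print('clip',P,P@U,P@EX);P=C(70,188,.105);print('card',P,P@U,P@EX)
p=uv(.43,.03,0)
print(ctrl.move_l(p+[0,0,.0032],vel=.04,contact_N=8),ctrl.current_tool_pos())
ctrl.command_gripper(.5);ctrl.sleep(.1)
ctrl.move_l(p+[0,0,.10],vel=.2)
ctrl.goto(uv(.475,.395,.24),down(-107.5))
ctrl.command_gripper(.8)
R=np.array(ctrl.current_eef_rot());pos=np.array(ctrl.current_tool_pos());np.savez('w1.npz',R=R,p=pos)
snap('wrist','w1.png');print(pos,ctrl.current_t(),ctrl.current_grip_width())
```

```text
stone pan x -0.038265062735240385 u 0.04278962430756017
stone pan x -0.04326965038023789 u -0.010546064865026405
stone pan x -0.04730692643487888 u -0.0357215595715088
clip [0.61569164 0.2249267  0.09      ] 0.5194806877843757 0.39975996377153605
card [0.52264429 0.24612212 0.105     ] 0.4243677892878471 0.3919759362498578
True [ 0.41942124 -0.100387    0.00274488]
[0.57183757 0.23373016 0.24000462] 14.5917 0.8050411923591618
```

View pics/w1.png

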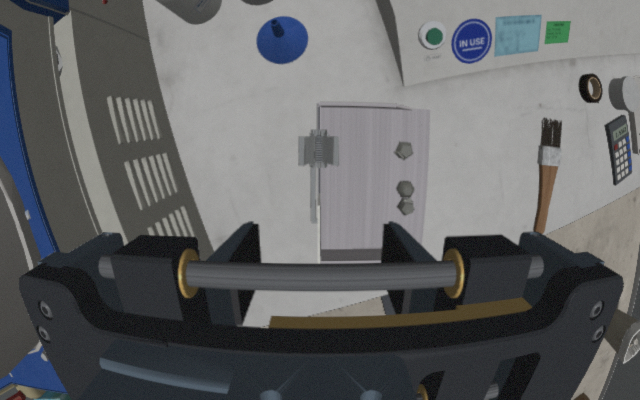

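Wrist view: clip at (319,150), card top as a thin strip (313,168–222), brush lying free on the right, stones in the pan. Enlarging.

Run:
```python
import cv2
i=cv2.imread('pics/w1.png')[120:236,270:380];cv2.imwrite('pics/w1c.png',cv2.resize(i,None,fx=5,fy=5,interpolation=cv2.INTER_CUBIC))
```

```text
(no output)
```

View pics/w1c.png

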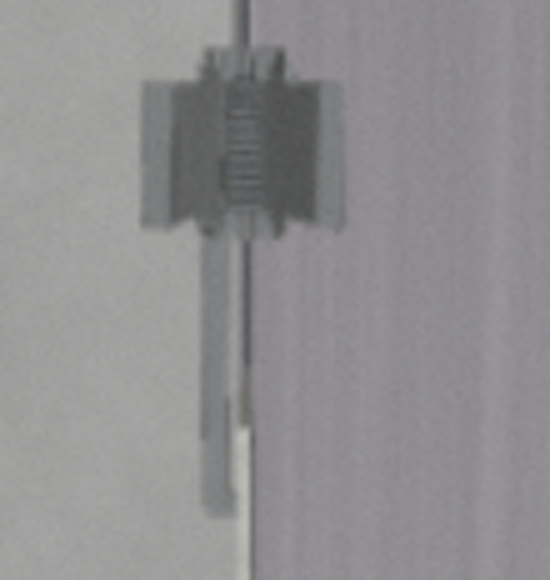

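```bash
cat >> h.py <<'E'
def wz(u,v,z,R,p):
    k=ctrl.camera_params('wrist');dx,dy=u-k['cx'],v-k['cy'];r=np.hypot(dx,dy);th=r/k['fx']
    d=np.array([np.sin(th)*dx/r,-np.sin(th)*dy/r,-np.cos(th)]);T=np.array(k['T_tool_cam'])
    o=p+R@T[:3,3];w=R@T[:3,:3]@d;return o+w*(z-o[2])/w[2]
E
python3 - <<'E'
from h import *
f=np.load('w1.npz');R,p=f['R'],f['p']
g=lambda c,r,z: wz(269.6+c/5,119.6+r/5,z,R,p)
def show(n,P): print(n,P.round(4),'u',round(P@U,4),'v',round(P@EX,4))
for n,c,r,z in [('levL',141,155,.093),('levR',344,155,.093),('levtop',242,80,.096),('levbot',242,228,.096),('jawtop',242,47,.06),('jawbot',242,237,.06),('wallFar',242,0,.045),('wall',247,350,.045),('cardend',244,427,.105),('card lower',244,570,.105)]: show(n,g(c,r,z))
# card end/edges in the scene and top views
t=cv2.imread('pics/t0.png')
C=lambda u,v,z=0: onz('top',190+(u+.5)/3-.5,170+(v+.5)/3-.5,z)
show('top card far',C(93,146,.105));show('top card near',C(52,227,.105))
S=lambda u,v,z=0: onz('scene',170+(u+.5)/3.2-.5,165+(v+.5)/3.2-.5,z)
show('scene card far top',S(141,45,.105))
show('scene card far top',S(86,64,.105))
E
```

```text
levL [0.6245 0.2416 0.093 ] u 0.5229 v 0.4183
levR [0.612 0.202 0.093] u 0.5229 v 0.3768
levtop [0.633  0.2172 0.096 ] u 0.5383 v 0.3976
levbot [0.6042 0.2263 0.096 ] u 0.5081 v 0.3976
jawtop [0.6393 0.2156 0.06  ] u 0.5448 v 0.3979
jawbot [0.5982 0.2286 0.06  ] u 0.5017 v 0.398
wallFar [0.6499 0.2124 0.045 ] u 0.5559 v 0.3981
wall [0.57   0.2364 0.045 ] u 0.4724 v 0.3969
cardend [0.5664 0.2378 0.105 ] u 0.4686 v 0.3972
card lower [0.5371 0.2471 0.105 ] u 0.4378 v 0.3972
top card far [0.5607 0.2283 0.105 ] u 0.466 v 0.3864
top card near [0.4878 0.2595 0.105 ] u 0.3871 v 0.3943
scene card far top [0.5619 0.2331 0.105 ] u 0.4657 v 0.3913
scene card far top [0.5166 0.25   0.105 ] u 0.4174 v 0.3938
```

Measurements agree (levers 41.5×30 mm, card middle u≈0.428, v≈0.397). Grasp and lift the clip, move above the card, then look.

Run:
```python
from h import *
ctrl.goto(uv(.523,.3974,.15),down(-107.5))
print(ctrl.move_l(uv(.523,.3974,.074),vel=.08,contact_N=5),ctrl.current_tool_pos())
ctrl.command_gripper(0);ctrl.sleep(.2);print('w',ctrl.current_grip_width()*91,ctrl.current_contact_force())
ctrl.move_l(uv(.523,.3974,.11),vel=.04);ctrl.move_l(uv(.523,.3974,.165),vel=.1);ctrl.sleep(.3)
print('w',ctrl.current_grip_width()*91,ctrl.current_contact_force(),ctrl.current_t())
ctrl.move_l(uv(.428,.3974,.165),vel=.1);ctrl.sleep(.2)
s=snap('scene','s4.png');w=snap('wrist','w4.png')
print(ctrl.current_tool_pos(),proj('scene',uv(.428,.3974,.105)),proj('scene',uv(.428,.3974,.15)))
c=np.hstack([cv2.resize(s[120:260,160:300],(400,400),interpolation=2),cv2.resize(w[150:330,230:410],(400,400),interpolation=2)])
cv2.imwrite('pics/c4.png',c)
```

```text
False [0.61870007 0.22172716 0.0745279 ]
w 24.30177269340731 [ 0.76554778 -0.216901   -0.28846014]
w 23.856719808050986 [-0.03301357 -0.1743158  -0.3028866 ] 19.2417
[0.52793846 0.25008171 0.16490543] (np.float64(199.5091140373717), np.float64(182.83185556806336)) (np.float64(196.7101002945713), np.float64(166.47406243036158))
```

View pics/c4.png

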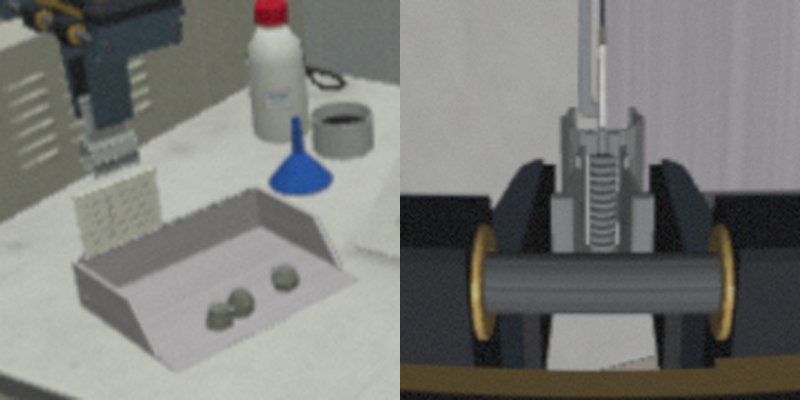

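Clip squeezed (24 mm), stones in the pan, card strip (602,100) central between the open jaws (560–645). Lower over the card.

Run:
```python
from h import *
print(ctrl.move_l(uv(.428,.3974,.1305),vel=.03,contact_N=3),ctrl.current_tool_pos());ctrl.sleep(.4)
print(ctrl.current_contact_force(),ctrl.current_wrist_torque(),ctrl.current_grip_width()*91,ctrl.current_t())
s=snap('scene','s5.png');w=snap('wrist','w5.png')
c=np.hstack([cv2.resize(s[140:220,170:250],(400,400),interpolation=2),cv2.resize(w[150:330,230:410],(400,400),interpolation=2)])
cv2.imwrite('pics/c5.png',c)
P=lambda u,v,z:np.round((np.array(proj('scene',uv(u,v,z)))-[170,140])*5,0)
print('far card corner',P(.468,.3974,.105),'near',P(.388,.3974,.105),'lip expected',[P(u,.389,.0895) for u in(.406,.45)],'card bottom',P(.468,.397,.045))
```

```text
False [0.52786298 0.25024212 0.13071844]
[ 0.70653528  0.45502151 -1.15645959] [-0.01971628 -0.02249045  0.01704615] 24.180517659278994 22.3417
far card corner [216. 189.] near [ 76. 241.] lip expected [array([122., 262.]), array([199., 232.])] card bottom [232. 291.]
```

View pics/c5.png

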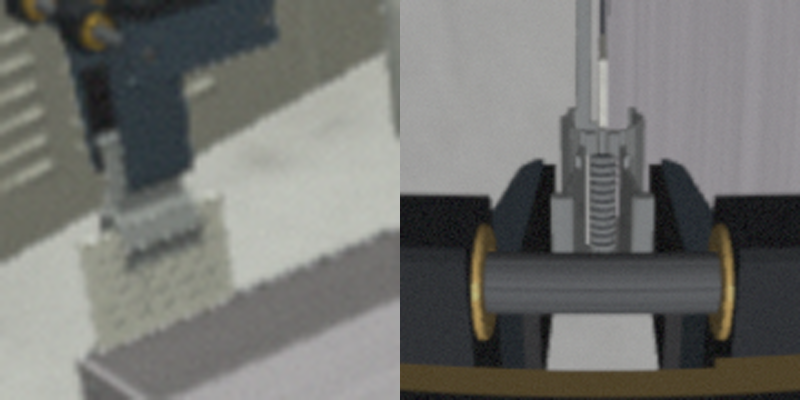

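Jaws straddle the card (lips at crop (128,262)–(200,237), as predicted). A force check against a slightly raised pose, then hand in.

Run:
```python
from h import *
def F():
    r=[]
    for _ in range(10): ctrl.sleep(.05);r.append(np.r_[ctrl.current_contact_force(),ctrl.current_wrist_torque()])
    return np.mean(r,0).round(3),np.std(r,0).round(2)
print(F())
ctrl.move_l(uv(.428,.3974,.165),vel=.05);ctrl.sleep(.3);print(F())
print(ctrl.move_l(uv(.428,.3974,.1305),vel=.03,contact_N=3));ctrl.sleep(.5);print(F(),ctrl.current_grip_width()*91,ctrl.current_t())
```

```text
(array([ 0.006,  0.034, -0.503,  0.059,  0.045, -0.004]), array([0.37, 0.24, 0.4 , 0.02, 0.03, 0.01]))
(array([-0.063,  0.229, -0.537,  0.052,  0.034,  0.005]), array([0.69, 0.68, 0.28, 0.03, 0.05, 0.03]))
False
(array([ 0.048, -0.089, -0.719,  0.052,  0.013, -0.01 ]), array([0.34, 0.49, 0.45, 0.03, 0.03, 0.02])) 23.834952914519196 26.8833
```

No contact (the forces are the same raised and lowered, so only noise). Handing in.

```bash
python3 -c "
from bench import ctrl
print(ctrl.sign_off())"
```

```text
the job is handed in; nothing more can be done
None
```

The job is done and handed in at about 27 s on the robot clock; the sign-off gives no verdict.

- **Stones:** I swept all three into the pan in one stroke with the brush held in the fingers. From the top camera their middles lie about 28–37 mm behind the mouth edge (pan x −0.038, −0.043 and −0.047 m).
- **Brush:** I lowered it until it touched the bench, about 0.22 m in front of the pan's mouth, and let go. The wrist picture afterwards showed it lying free. I did not measure its tilt.
- **Clip:** I squeezed it to its stop (fingers about 24 mm apart), lifted it off the wall and lowered it mouth down over the card. It is still held there.
- **Fit on the card:** The pictures show the card central between the open jaws. The lips are where I predicted, about 15 mm below the card's top edge, to within 1–2 mm. The clip is within about 2 mm of the card's middle.
- **Contact:** Average forces with the clip lowered and raised clear of the card differ by about 0.3 N or less, within the sensor noise, so nothing seems to press on the card.
- **Disagreements:** The scene camera put the card corners about 2–3 mm from where I calculated them, which is close to the stated calibration error. The top camera's rough estimates of the card differed from the wrist camera by up to 11 mm across its thickness, so I used the wrist camera for that.

No check failed.

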